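# Unstack the padlocks onto their packing cards

## Robot

A 6-joint arm with a two-finger parallel gripper is mounted at the origin on the work surface. World frame = base frame: x ahead of the robot, y to its left, z up, the work surface at z = 0. Lengths are in m, angles in rad, forces in N, time in s.
With the tool pointing down it reaches from about 0.35 to 0.85 m from the base axis. Payload 8.1 kg.
Tool frame: the origin (TCP) lies at the very end of the fingers, on their centre line; the grasp point (between the pads) lies 19 mm behind it; z points along the fingers, y is the line along which they close (so a half turn about z gives the same grasp; the last joint's range is limited). The gripper opens to 93 mm and grips with 3 to 60 N. Pads are 15 mm wide; open, the fingers measure 128 mm over their backs; the gripper's body (75 mm by 188 mm) begins 65 mm behind the grasp point.
Start: joints at [-1.206, 0.13, 1.488, -0, 1.523, -0.085], TCP at [0.261, -0.54, 0.219] pointing down, gripper open.
Joint ranges: [-2.96, 2.96], [-0.89, 2.26], [0.02, 2.5], [-1.34, 4.48], [0, 2.73], [-2.66, 2.66]. Speed limits (rad/s): [2.39, 2.39, 2.79, 3.14, 3.14, 3.14].

## Interface

Orientations are given as a rotation vector (axis times angle).
In Python, from plant import monitor, eyes, ticket gives the robot as it stands.
- The arm moves only by the tool arm_command, never from a script. Its argument "deltas" is a list that holds one entry, the list of rows, each a list of 6 numbers: the shift along the world's x, y, z in cm, then the turn, a rotation vector about the world's x, y, z in degrees. In form: [[[tx, ty, tz, rx, ry, rz], ...]]. A call has 1 to 12 rows; each row shifts and turns the commanded pose from where the row before left it; what a row does not reach is not made up. A row lasts 1/12 s, in which the tool goes at most 41.7 mm and 7.16 degrees, less where a joint would pass 70% of its speed; a pose out of reach is approached as far as the arm can. A call is refused whole if a number of a shift passes 4.17 or a number of a turn 7.16, either way. A call with a gripper value outside its range is refused whole. "gripper" is the opening, from -1 (shut) to 1 (fully open), set as the call begins (left out, the last holds). The fingers move at their own pace and stop on an object; "squeeze" is the grip in N (left out, the last holds). Time passes only in rows, so rows that do not move let the fingers close. It gives the time, the measured TCP pose, the force, the opening and the grip force at its end, in the units of the state.
- monitor.read_state(): the state, without advancing time (a new reading comes with each control period).
- eyes.read_camera(name): name is "side" or "top" or "wrist"; returns the picture (384x512x3 uint8, blue, green, red); there is no depth.
- eyes.camera_model(name): a dict with "fx", "fy", "cx", "cy" (pixels), "rvec" (rotation vector, rad) and "tvec" (3), from world to camera coordinates, as OpenCV has them. Camera axes: x right, y down, z forward; pixel columns grow to the right and rows downward; lengths in m; the calibration is good to about 2 mm. A picture is of the moment at which its call begins: read the wrist's pose just before it. camera_model takes no time and is no camera call; for the wrist camera it gives the pose at the moment of the call.
- ticket.close_job(): hands the job in; it is judged then, once.
The state is a dict: "t": time; "q": joint angles; "dq": joint speeds; "joint_torque": joint torques, N m; "tool_pos": TCP position; "orientation": TCP orientation; "force": force on the tool from outside, world axes, zero at the start; "wrist_torque": the same for the moment, N m; "opening": finger opening in m; "gripper_force": force on a finger pad.
Only numpy, scipy, OpenCV 4.12 (cv2) and the standard library are available. Lean on these libraries where they do the work, as an engineer would, in place of code of your own. Each camera call takes 0.05 s, during which the arm holds its last target. There are 200 camera calls.

## Task

The finished padlocks are standing about in two stacks: take them apart and lay each padlock flat on the packing card that carries the key of its own colour. Each case must lie squarely on the printed outline, with the shackle pointing along the key, to either end of the card. Set them down gently, do not drop any.

Things in the scene. Friction and masses are not known exactly. Their poses are not given: they have to be found in the camera images.
- brass_lock: large padlock with a brass case, lying flat. Case 60 mm (x) by 64 mm (y, the width to grip), 24 mm thick. A 9 mm thick steel shackle, narrower than the case, juts 36 mm from its +x end at half thickness. Origin: centre of the case's underside, z up. At the start it lies on the table at the bottom of a stack.
- blue_lock: large padlock with a blue case, lying flat. Case 60 mm (x) by 64 mm (y, the width to grip), 24 mm thick. A 9 mm thick steel shackle, narrower than the case, juts 36 mm from its +x end at half thickness. Origin: centre of the case's underside, z up. At the start it lies on the table at the bottom of a stack.
- red_lock: medium padlock with a red case, lying flat. Case 44 mm (x) by 46 mm (y, the width to grip), 20 mm thick. A 7 mm thick steel shackle, narrower than the case, juts 28 mm from its +x end at half thickness. Origin: centre of the case's underside, z up. At the start it lies on one of the two large padlocks (either one).
- green_lock: medium padlock with a green case, lying flat. Case 44 mm (x) by 46 mm (y, the width to grip), 20 mm thick. A 7 mm thick steel shackle, narrower than the case, juts 28 mm from its +x end at half thickness. Origin: centre of the case's underside, z up. At the start it lies on one of the two large padlocks (either one).
- black_lock: small padlock with a black case, lying flat. Case 30 mm (x) by 30 mm (y, the width to grip), 16 mm thick. A 5 mm thick steel shackle, narrower than the case, juts 20 mm from its +x end at half thickness. Origin: centre of the case's underside, z up. At the start it lies on the red padlock, on top of the stack of three.
- brass_card: white packing card of the brass padlock, fixed, 3 mm thick, 96 mm (x) by 108 mm (y), with an all-brass key stuck flat along its +y side, parallel to x, and a black printed outline 60 mm (x) by 64 mm (y), the size of the case. Origin: centre of the outline, at table height (3 mm below the card's top), 12 mm off the card's middle, away from the key.
- blue_card: white packing card of the blue padlock, fixed, 3 mm thick, 96 mm (x) by 108 mm (y), with a steel key with a blue plastic head stuck flat along its +y side, parallel to x, and a black printed outline 60 mm (x) by 64 mm (y), the size of the case. Origin: centre of the outline, at table height (3 mm below the card's top), 12 mm off the card's middle, away from the key.
- red_card: white packing card of the red padlock, fixed, 3 mm thick, 80 mm (x) by 90 mm (y), with a steel key with a red plastic head stuck flat along its +y side, parallel to x, and a black printed outline 44 mm (x) by 46 mm (y), the size of the case. Origin: centre of the outline, at table height (3 mm below the card's top), 12 mm off the card's middle, away from the key.
- green_card: white packing card of the green padlock, fixed, 3 mm thick, 80 mm (x) by 90 mm (y), with a steel key with a green plastic head stuck flat along its +y side, parallel to x, and a black printed outline 44 mm (x) by 46 mm (y), the size of the case. Origin: centre of the outline, at table height (3 mm below the card's top), 12 mm off the card's middle, away from the key.
- black_card: white packing card of the black padlock, fixed, 3 mm thick, 66 mm (x) by 74 mm (y), with a steel key with a black plastic head stuck flat along its +y side, parallel to x, and a black printed outline 30 mm (x) by 30 mm (y), the size of the case. Origin: centre of the outline, at table height (3 mm below the card's top), 12 mm off the card's middle, away from the key.
Things that resemble listed ones, but are neither listed nor needed, are in the scene too. What is meant by the green_lock is not orange, purple or white, and is the larger of those in its own colour.

How it is judged:
At the end, for the whole second after the job is handed in: All five padlocks lie released, flat (underside within 3 mm of the card's top, tilt under 0.12 rad) and at rest, each on the card of its own colour: centre of the case within 12 mm of the outline's centre and its x axis within 0.3 rad of the card's x axis, either way round (horizontal distance between brass_lock and brass_card below 0.012 m and height (world z) of each of brass_lock, blue_lock, red_lock, green_lock, black_lock below 0.006 m and angle between each of brass_lock, blue_lock, red_lock, green_lock, black_lock's own z axis and vertical below 0.12 rad and angle between the x axis of brass_lock and the x axis of brass_card, either way round below 0.3 rad and linear speed of each of brass_lock, blue_lock, red_lock, green_lock, black_lock below 0.02 m/s and contact force between each of brass_lock, blue_lock, red_lock, green_lock, black_lock and the fingers below 0.1 N and horizontal distance between blue_lock and blue_card below 0.012 m and angle between the x axis of blue_lock and the x axis of blue_card, either way round below 0.3 rad and horizontal distance between red_lock and red_card below 0.012 m and angle between the x axis of red_lock and the x axis of red_card, either way round below 0.3 rad and horizontal distance between green_lock and green_card below 0.012 m and angle between the x axis of green_lock and the x axis of green_card, either way round below 0.3 rad and horizontal distance between black_lock and black_card below 0.012 m and angle between the x axis of black_lock and the x axis of black_card, either way round below 0.3 rad); the robot touches nothing.
It fails at once if the brass padlock is dropped (faster than 0.7 m/s within 30 mm of the table) (linear speed of brass_lock above 0.7 m/s and height (world z) of brass_lock below 0.03 m).
It fails at once if the blue padlock is dropped (faster than 0.7 m/s within 30 mm of the table) (linear speed of blue_lock above 0.7 m/s and height (world z) of blue_lock below 0.03 m).
It fails at once if the red padlock is dropped (faster than 0.7 m/s within 30 mm of the table) (linear speed of red_lock above 0.7 m/s and height (world z) of red_lock below 0.03 m).
It fails at once if the green padlock is dropped (faster than 0.7 m/s within 30 mm of the table) (linear speed of green_lock above 0.7 m/s and height (world z) of green_lock below 0.03 m).
It fails at once if the black padlock is dropped (faster than 0.7 m/s within 30 mm of the table) (linear speed of black_lock above 0.7 m/s and height (world z) of black_lock below 0.03 m).
It also fails if it takes over 128 s, if anything falls off the work surface, if the arm or the gripper's body presses on something with over 40 N, if the wrist force passes 120 N, or if a joint passes its speed limit or range.

## Working session

There is one attempt and no reset: what is moved stays moved. The work goes in short steps, Python scripts to look and compute and a tool call to move; the robot and the scene stay as the last step left them, time stands still between calls to the robot, and variables do not carry over. Pictures are saved under pics/ and viewed, at most 14 in all, crops included, and the job is handed in when it is done.

Besides the shell and the picture viewer there is one more tool, called after "Call:" in YAML: its name, and indented under it one key for each argument. arm_command: Moves the arm, as the interface text tells. Its arguments: {"type":"object","properties":{"deltas":{"type":"array"},"gripper":{"type":"number"},"squeeze":{"type":"number"}},"required":["deltas"]}

```bash
ls; mkdir -p pics; python3 - <<'E'
from plant import monitor, eyes
import cv2
print(monitor.read_state())
for n in("top","side","wrist"):
    cv2.imwrite(f"pics/{n}0.png",eyes.read_camera(n)); print(n,eyes.camera_model(n))
t=cv2.imread("pics/top0.png");cv2.imwrite("pics/top0b.png",cv2.resize(t,(800,600),interpolation=cv2.INTER_CUBIC))
t=cv2.imread("pics/side0.png");cv2.imwrite("pics/side0b.png",cv2.resize(t,(800,600),interpolation=cv2.INTER_CUBIC))
E
```

```text
pics
{'t': 0.0, 'q': array([-1.20640749e+00,  1.31120353e-01,  1.48927060e+00, -1.35888472e-05,
        1.52297921e+00, -8.54265801e-02]), 'dq': array([-0.00111267, -0.00050329,  0.00132431,  0.00101587,  0.00035699,
       -0.00029579]), 'joint_torque': array([ 2.34632198e-04, -5.59821510e+01, -4.91770542e+01,  7.69874454e-02,
        3.49554105e-02, -1.57775112e-04]), 'tool_pos': array([ 0.26068147, -0.53979349,  0.21761658]), 'orientation': array([-3.06075635e+00, -7.00235531e-01,  4.09068074e-04]), 'force': array([-0.0903614 ,  0.58069248, -0.74102682]), 'wrist_torque': array([-0.00574784,  0.01982107, -0.00251924]), 'gripper_force': 0.0, 'opening': 0.0932944663049442}
top {'fx': 387.5750032095668, 'fy': 387.5750032095668, 'cx': 255.16203783302026, 'cy': 191.0829713938363, 'rvec': array([ 2.21199015, -2.16467155,  0.06568141]), 'tvec': array([-3.99550473e-04,  4.72913857e-01,  1.28030377e+00])}
side {'fx': 449.5175546788891, 'fy': 449.5175546788891, 'cx': 259.91305856431507, 'cy': 185.1231527343738, 'rvec': array([ 0.39131006, -2.72204936,  1.285364  ]), 'tvec': array([0.4696913 , 0.14050734, 1.21570354])}
wrist {'fx': 315.11113520716873, 'fy': 315.11113520716873, 'cx': 256.0565747272931, 'cy': 188.78655805592152, 'rvec': array([-2.46786754,  1.54716688,  0.20706369]), 'tvec': array([-0.59956602, -0.0304222 ,  0.39045778])}
```

View pics/top0b.png

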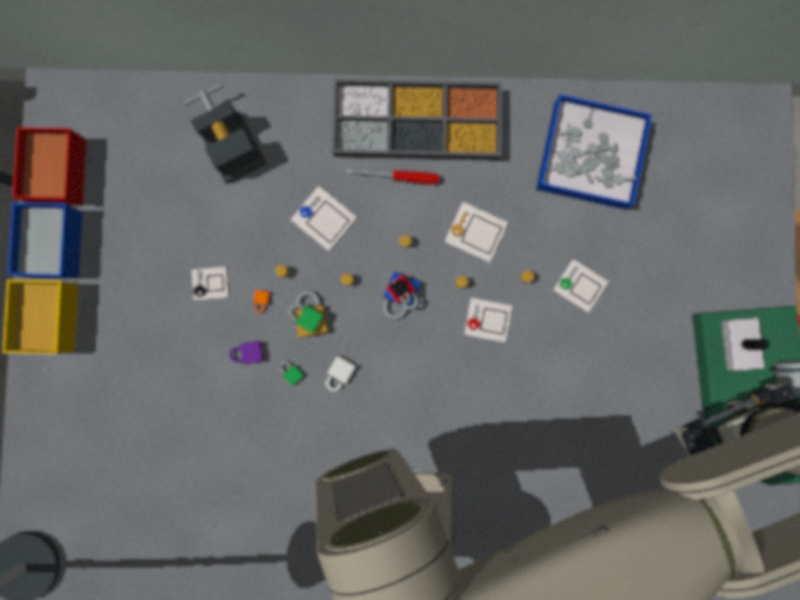

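View pics/side0b.png

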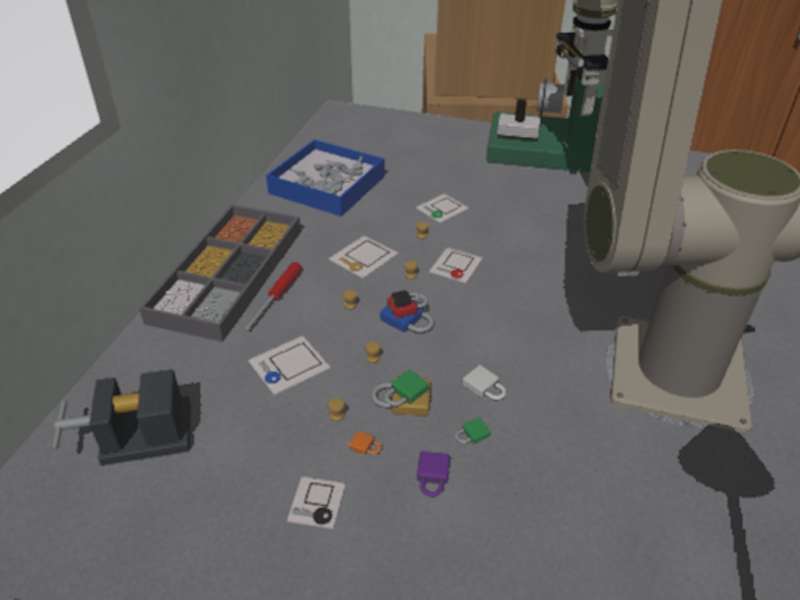

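The top view (800x600 scale) shows:
- **Stacks:** green on brass at (311,320), and black on red on blue at (401,290).
- **Cards:** blue (325,217), brass (478,231), green (581,286), red (488,320), black (210,283).
- **Look-alikes for green_lock:** small green (292,373), white (341,371), purple (250,352), orange (262,299). The larger green one on the brass lock is the one I want.
- **Loose brass knobs:** (405,241), (348,280), (463,282), (528,277), (282,271). These are obstacles.

```bash
cat > h.py <<'E'
from plant import monitor, eyes
import cv2, numpy as np
from scipy.spatial.transform import Rotation as R
def RT(m): return R.from_rotvec(m["rvec"]).as_matrix(), np.array(m["tvec"])
def p2w(m,u,v,z):
    r,t=RT(m); d=r.T@np.array([(u-m["cx"])/m["fx"],(v-m["cy"])/m["fy"],1]); c=-r.T@t
    return c+d*(z-c[2])/d[2]
def w2p(m,p):
    r,t=RT(m); q=r@np.array(p)+t; return np.array([m["fx"]*q[0]/q[2]+m["cx"],m["fy"]*q[1]/q[2]+m["cy"]])
def shot(name,f):
    m=eyes.camera_model(name); im=eyes.read_camera(name); cv2.imwrite(f,im)
    np.save(f+".npy",m,allow_pickle=True); return im,m
def load(f): return np.load(f+".npy",allow_pickle=True).item()
E
python3 - <<'E'
from h import *
m=eyes.camera_model("top")
for n,u,v,z in [("grn",311,320,.044),("blk",401,290,.06),("bluec",325,217,0),("brassc",478,231,0),("greenc",581,286,0),("redc",488,320,0),("blackc",210,283,0),("k",405,241,.02),("k",348,280,.02),("k",463,282,.02),("k",528,277,.02),("k",282,271,.02)]:
    print(n,p2w(m,u*.64,v*.64,z).round(3))
w=eyes.camera_model("wrist");r,t=RT(w);s=monitor.read_state()
T=R.from_rotvec(s["orientation"]).as_matrix()
print("cam in tool",T.T@(-r.T@t-s["tool_pos"]),"\n",T.T@r.T,"\n",T)
E
```

```text
grn [0.422 0.192 0.044]
blk [0.488 0.005 0.06 ]
bluec [0.649 0.174 0.   ]
brassc [ 0.625 -0.16   0.   ]
greenc [ 0.509 -0.384  0.   ]
redc [ 0.432 -0.184  0.   ]
blackc [0.499 0.42  0.   ]
k [ 0.596 -0.001  0.02 ]
k [0.51  0.119 0.02 ]
k [ 0.511 -0.127  0.02 ]
k [ 0.525 -0.265  0.02 ]
k [0.526 0.26  0.02 ]
cam in tool [ 0.07252086  0.00047414 -0.16592589] 
 [[ 7.48405634e-04 -9.65604564e-01 -2.60013974e-01]
 [ 9.99999564e-01  8.67725796e-04 -3.44114892e-04]
 [ 5.57899743e-04 -2.60013603e-01  9.65604792e-01]] 
 [[ 9.00525454e-01  4.34802999e-01 -5.09279813e-04]
 [ 4.34803279e-01 -9.00524452e-01  1.34896057e-03]
 [ 1.27913176e-04 -1.43620986e-03 -9.99998960e-01]]
```

Call:
arm_command:
  deltas:
    - [[2,3.25,0.27,0,0,-2.15],[2,3.25,0.27,0,0,-2.15],[2,3.25,0.27,0,0,-2.15],[2,3.25,0.27,0,0,-2.15],[2,3.25,0.27,0,0,-2.15],[2,3.25,0.27,0,0,-2.15],[2,3.25,0.27,0,0,-2.15],[2,3.25,0.27,0,0,-2.15],[2,3.25,0.27,0,0,-2.15],[2,3.25,0.27,0,0,-2.15],[2,3.25,0.27,0,0,-2.15],[2,3.25,0.27,0,0,-2.15]]

```text
t: 1.15
tool_pos: [0.5014, -0.1485, 0.251]
orientation: [-3.142, 0.004, 0.0]
force: [-0.6, -1.4, 0.5]
opening: 0.093
gripper_force: 0.0
```

Call:
arm_command:
  deltas:
    - [[0,0,0,0,0,0],[0,0,0,0,0,0],[0,0,0,0,0,0]]

```text
t: 1.4
tool_pos: [0.5006, -0.1504, 0.2506]
orientation: [3.141, 0.002, -0.001]
force: [-0.0, 0.2, 0.8]
opening: 0.0931
gripper_force: 0.0
```

```bash
python3 - <<'E'
from h import *
im,m=shot("wrist","pics/w1.png")
cv2.imwrite("pics/w1b.png",cv2.resize(im,(800,600),interpolation=cv2.INTER_CUBIC))
E
```

```text
(no output)
```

View pics/w1b.png

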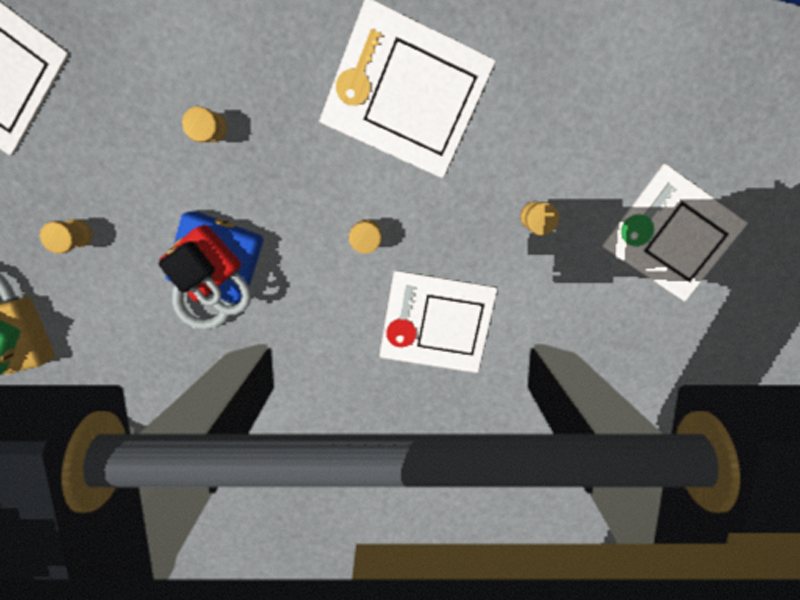

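The view shows three outlines, in 800x600 pixels:
- **Brass:** corners (397,39), (477,75), (443,154), (366,120).
- **Red:** corners (427,296), (483,304), (475,355), (418,345).
- **Green:** corners (683,201), (727,238), (690,280), (645,238).

The black/red/blue stack is at (190,265). I'll look at the left half next.

Call:
arm_command:
  deltas:
    - [[-0.3,3.3,0,0,0,0],[-0.3,3.3,0,0,0,0],[-0.3,3.3,0,0,0,0],[-0.3,3.3,0,0,0,0],[-0.3,3.3,0,0,0,0],[-0.3,3.3,0,0,0,0],[-0.3,3.3,0,0,0,0],[-0.3,3.3,0,0,0,0],[-0.3,3.3,0,0,0,0],[0,0,0,0,0,0],[0,0,0,0,0,0],[0,0,0,0,0,0]]

```text
t: 2.45
tool_pos: [0.474, 0.1452, 0.2508]
orientation: [3.141, -0.002, -0.0]
force: [0.1, -0.4, 0.3]
opening: 0.0928
gripper_force: 0.0
```

```bash
python3 - <<'E'
from h import *
im,m=shot("wrist","pics/w2.png")
cv2.imwrite("pics/w2b.png",cv2.resize(im,(800,600),interpolation=cv2.INTER_CUBIC))
E
```

```text
(no output)
```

View pics/w2b.png

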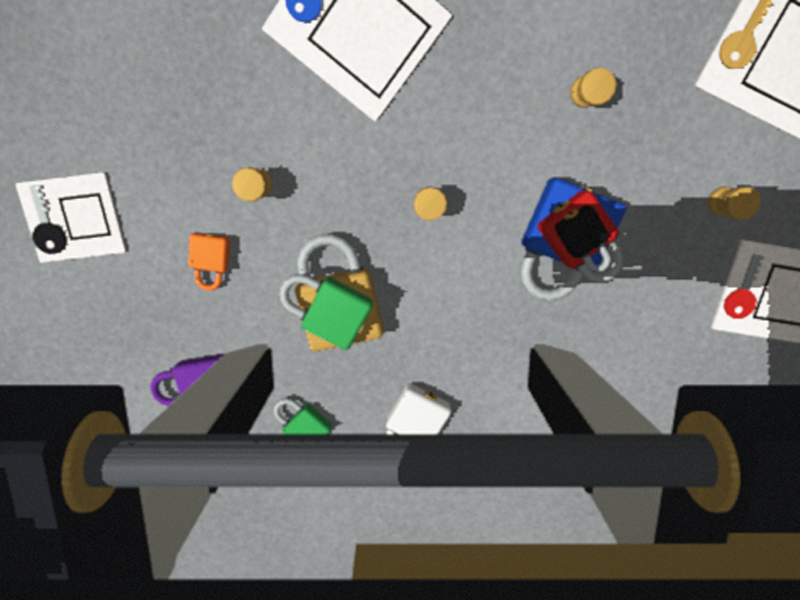

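The blue outline has corners (310,39), (379,97), (430,26), and the black outline (60,198), (101,191), (109,232), (66,238). Green on brass is at (337,313); the small decoy green lock is at (305,420). I'll crop in on the two stacks.

```bash
python3 - <<'E'
import cv2,numpy as np
a=cv2.imread("pics/w2.png")
# crop A cols 170-260, rows 145-230 ; crop B cols 325-405, rows 108-193 ; scale 4.4/..
A=cv2.resize(a[140:230,170:260],(400,400),interpolation=cv2.INTER_CUBIC)
B=cv2.resize(a[108:198,325:415],(400,400),interpolation=cv2.INTER_CUBIC)
cv2.imwrite("pics/crop1.png",np.hstack([A,B]))
E
```

```text
(no output)
```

View pics/crop1.png

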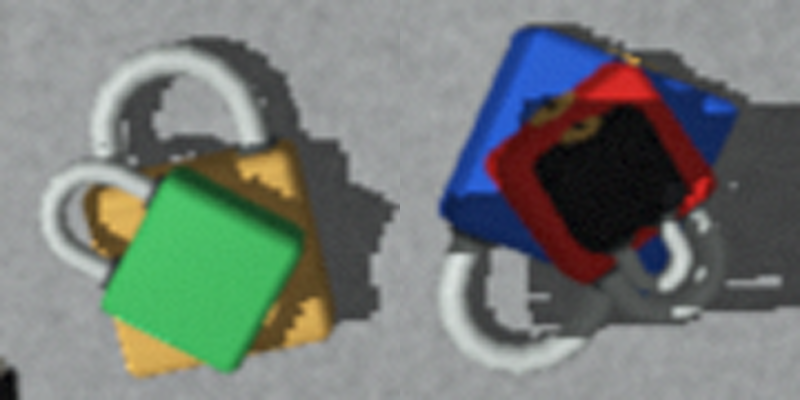

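```bash
cat >> h.py <<'E'
def quad(m,pts,z,s=.64,off=(0,0)):
    """corners A,B,C,D ; returns centre, yaw deg of A->B and D->C averaged, mean side lengths"""
    P=np.array([p2w(m,off[0]+u*s,off[1]+v*s,z)[:2] for u,v in pts])
    e=P[1]-P[0]+P[2]-P[3]; f=P[3]-P[0]+P[2]-P[1]
    print(P.mean(0).round(4),"AB yaw",np.degrees(np.arctan2(e[1],e[0])).round(1),"AD yaw",np.degrees(np.arctan2(f[1],f[0])).round(1),"len",(np.hypot(*e)/2).round(4),(np.hypot(*f)/2).round(4))
E
python3 - <<'E'
from h import *
a,b=load("pics/w1.png"),load("pics/w2.png")
print("AD along key (card x)")
print("brass");quad(a,[(397,39),(477,75),(443,154),(366,120)],.003)
print("red");quad(a,[(427,296),(483,304),(475,355),(418,345)],.003)
print("green");quad(a,[(683,201),(727,238),(690,280),(645,238)],.003)
print("black");quad(b,[(60,198),(101,191),(109,232),(66,238)],.003)
P=[p2w(b,u*.64,v*.64,.003)[:2] for u,v in [(310,39),(379,97),(430,26)]]
e=P[2]-P[1];f=P[1]-P[0]
print("blue",(P[0]+P[2])/2,np.degrees(np.arctan2(e[1],e[0])),np.degrees(np.arctan2(f[1],f[0])),np.hypot(*e),np.hypot(*f))
k=1/4.444
print("locks: AB = shackle dir")
print("green");quad(b,[(303,237),(180,170),(103,308),(235,372)],.044,k,(170,140))
quad(b,[(235,372),(103,308),(180,170),(303,237)],.044,k,(170,140))
print("black");quad(b,[(635-400,103),(290,190),(197,252),(137,155)],.060,k,(325,108))
print("red");quad(b,[(225,65),(315,185),(180,283),(88,160)],.044,k,(325,108))
print("brass");quad(b,[(137,376),(90,195),(290,145),(330,328)],.024,k,(170,140))
E
```

```text
AD along key (card x)
brass
[ 0.6218 -0.1665] AB yaw -112.4 AD yaw 157.1 len 0.067 0.0637
red
[ 0.4338 -0.1954] AB yaw -99.4 AD yaw 172.5 len 0.0509 0.047
green
[ 0.5104 -0.392 ] AB yaw -128.1 AD yaw 141.8 len 0.0542 0.0428
black
[0.5044 0.4085] AB yaw -81.5 AD yaw -179.6 len 0.0363 0.0335
blue [0.64199373 0.16791672] -37.99182528333117 -128.43262060040513 0.06381697107176482 0.06660737657890549
locks: AB = shackle dir
green
[0.43   0.1944] AB yaw 61.3 AD yaw 151.6 len 0.0398 0.0453
[0.43   0.1944] AB yaw 61.3 AD yaw -28.4 len 0.0398 0.0453
black
[0.4988 0.0122] AB yaw -144.3 AD yaw 122.4 len 0.0289 0.0271
red
[0.497  0.0097] AB yaw -139.9 AD yaw 127.2 len 0.0423 0.0424
brass
[0.4269 0.1951] AB yaw 11.1 AD yaw -75.5 len 0.0568 0.06
```

```bash
cat >> h.py <<'E'
def seg(f,seed,z,tol=18,col=None):
    im=cv2.imread(f); m=load(f); mask=np.zeros((386,514),np.uint8)
    if col is None:
        s=(int(seed[0]*.64),int(seed[1]*.64)); cv2.floodFill(im.copy(),mask,s,0,(tol,)*3,(tol,)*3,4|(255<<8)|cv2.FLOODFILL_FIXED_RANGE|cv2.FLOODFILL_MASK_ONLY)
        mk=mask[1:-1,1:-1]
    else: mk=col(im)
    c=max(cv2.findContours(mk,0,1)[0],key=cv2.contourArea)[:,0]
    W=np.array([p2w(m,u,v,z)[:2] for u,v in c],np.float32)
    (x,y),(w,h),a=cv2.minAreaRect(W*1000)
    print(seed,"c",round(x/1000,4),round(y/1000,4),"size",round(w,1),round(h,1),"w-axis yaw mod 90",round(a%90,1))
E
python3 - <<'E'
from h import *
for s in [(420,97),(440,335),(688,240)]: seg("pics/w1.png",s,.003,40)
for s in [(85,215),(370,40)]: seg("pics/w2.png",s,.003,40)
seg("pics/w2.png",(590,233),.06,12); seg("pics/w2.png",(337,313),.044,40)
E
```

```text
(420, 97) c 0.6222 -0.1653 size 63.5 59.8 w-axis yaw mod 90 66.3
(440, 335) c 0.4344 -0.1947 size 45.4 43.4 w-axis yaw mod 90 80.7
(688, 240) c 0.5086 -0.3914 size 45.4 43.8 w-axis yaw mod 90 58.0
(85, 215) c 0.5036 0.4084 size 29.3 29.3 w-axis yaw mod 90 6.1
(370, 40) c 0.6423 0.169 size 63.4 59.6 w-axis yaw mod 90 52.1
(590, 233) c 0.4978 0.0135 size 30.0 28.9 w-axis yaw mod 90 34.2
(337, 313) c 0.429 0.1974 size 41.2 42.3 w-axis yaw mod 90 60.5
```

Call:
arm_command:
  deltas:
    - [[0.4,-2.2,-2,0,0,5.67],[0.4,-2.2,-2,0,0,5.67],[0.4,-2.2,-2,0,0,5.67],[0.4,-2.2,-2,0,0,5.67],[0.4,-2.2,-2,0,0,5.67],[0.4,-2.2,-2,0,0,5.67],[0,0,-1.5,0,0,0],[0,0,-1.5,0,0,0],[0,0,0,0,0,0],[0,0,0,0,0,0],[0,0,0,0,0,0]]
  gripper: 0.3

```text
t: 3.42
tool_pos: [0.4984, 0.0138, 0.1021]
orientation: [3.005, 0.916, 0.002]
force: [0.3, -0.1, -0.0]
opening: 0.0606
gripper_force: 0.0
```

```bash
python3 - <<'E'
from h import *
im,m=shot("wrist","pics/w3.png")
sd,ms=shot("side","pics/s3.png")
tp=monitor.read_state()["tool_pos"];u,v=w2p(ms,(tp[0],tp[1],.06)).astype(int);print(u,v,tp)
B=cv2.resize(sd[v-60:v+40,u-50:u+50],(400,400),interpolation=cv2.INTER_CUBIC)
u,v=w2p(m,(.498,.013,.06)).astype(int);print(u,v)
C=cv2.resize(im[v-60:v+60,u-60:u+60],(400,400),interpolation=cv2.INTER_CUBIC)
cv2.imwrite("pics/crop3.png",np.hstack([C,B]))
E
```

```text
255 188 [0.498859   0.01435797 0.10253823]
255 212
```

View pics/crop3.png

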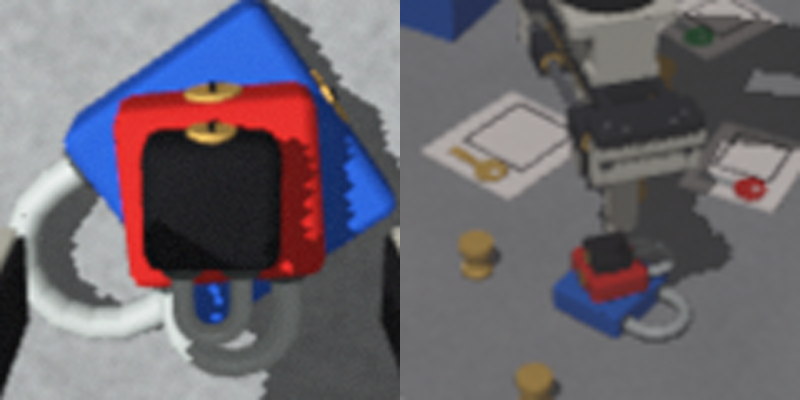

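Call:
arm_command:
  deltas:
    - [[0,0,-1.2,0,0,0],[0,0,-1.2,0,0,0],[0,0,-1.2,0,0,0],[0,0,-1.2,0,0,0],[0,0,-0.5,0,0,0],[0,0,0,0,0,0],[0,0,0,0,0,0]]

```text
t: 4.1
tool_pos: [0.4973, 0.0148, 0.0473]
orientation: [-3.004, -0.918, 0.002]
force: [0.0, -0.1, 0.2]
opening: 0.0605
gripper_force: 0.0
```

Call:
arm_command:
  deltas:
    - [[0,0,0,0,0,0],[0,0,0,0,0,0],[0,0,0,0,0,0],[0,0,0,0,0,0],[0,0,0,0,0,0],[0,0,0,0,0,0]]
  gripper: -1
  squeeze: 20

```text
t: 4.6
tool_pos: [0.4982, 0.0146, 0.0484]
orientation: [3.004, 0.918, 0.001]
force: [0.8, -0.2, 1.4]
opening: 0.0299
gripper_force: 20.0
```

Call:
arm_command:
  deltas:
    - [[0,0,1.5,0,0,0],[0,0,3,0,0,0],[0,0,3,0,0,0],[0,3.2,0,0,0,-2.9],[0,4,0,0,0,-2.9],[0,4,0,0,0,-2.9],[0.1,4,0,0,0,-2.9],[0.1,4,0,0,0,-2.9],[0.1,4,0,0,0,-2.9],[0.1,4,0,0,0,-2.9],[0.1,4,0,0,0,-2.9],[0,4,0,0,0,-2.9]]

```text
t: 5.6
tool_pos: [0.5025, 0.3687, 0.1228]
orientation: [3.134, 0.212, -0.0]
force: [1.0, -0.6, -0.7]
opening: 0.0301
gripper_force: 20.0
```

Call:
arm_command:
  deltas:
    - [[0,4,0,0,0,-2.9],[0,0,0,0,0,0],[0,0,-2.5,0,0,0],[0,0,-2.5,0,0,0],[0,0,-2.5,0,0,0],[0,0,-2,0,0,0],[0,0,-0.5,0,0,0],[0,0,-0.5,0,0,0],[0,0,0,0,0,0],[0,0,0,0,0,0]]

```text
t: 6.43
tool_pos: [0.5037, 0.4072, 0.0194]
orientation: [-3.138, -0.137, -0.002]
force: [-0.6, 0.2, -0.7]
opening: 0.0299
gripper_force: 20.0
```

Call:
arm_command:
  deltas:
    - [[0,0.1,-0.5,0,0,0],[0,0,-0.4,0,0,0],[0,0,-0.2,0,0,0],[0,0,-0.1,0,0,0],[0,0,0,0,0,0],[0,0,0,0,0,0]]

```text
t: 6.93
tool_pos: [0.5033, 0.408, 0.0074]
orientation: [-3.138, -0.137, -0.001]
force: [-2.4, -2.7, 6.6]
opening: 0.0298
gripper_force: 20.0
```

Call:
arm_command:
  deltas:
    - [[0,0,0,0,0,0],[0,0,0,0,0,0],[0,0,0,0,0,0],[0,0,0,0,0,0]]
  gripper: 0

```text
t: 7.27
tool_pos: [0.5028, 0.4076, 0.0059]
orientation: [3.139, 0.137, -0.0]
force: [-0.6, -0.3, 0.5]
opening: 0.0458
gripper_force: 0.0
```

Call:
arm_command:
  deltas:
    - [[0,0,2,0,0,0],[0,0,4,0,0,0],[0,0,4,0,0,0],[-0.4,-2.8,2,0,0,-0.5],[-0.5,-3.3,2,0,0,-0.5],[-0.5,-3.3,2,0,0,-0.5],[-0.5,-3.3,2,0,0,-0.5],[-0.5,-3.3,2,0,0,-0.5],[-0.5,-3.3,2,0,0,-0.5],[-0.5,-3.3,2,0,0,-0.5],[-0.5,-3.3,0.4,0,0,-0.5],[-0.5,-3.3,0,0,0,-0.5]]
  gripper: 1

```text
t: 8.27
tool_pos: [0.4596, 0.1145, 0.2526]
orientation: [-3.141, -0.013, -0.007]
force: [0.1, -1.2, -0.8]
opening: 0.0928
gripper_force: 0.0
```

Call:
arm_command:
  deltas:
    - [[-0.5,-1.6,0,0,0,-0.5],[0,0,0,0,0,0],[0,0,0,0,0,0],[0,0,0,0,0,0]]

```text
t: 8.6
tool_pos: [0.454, 0.1002, 0.25]
orientation: [-3.141, 0.0, -0.0]
force: [0.5, -0.1, 0.3]
opening: 0.0927
gripper_force: 0.0
```

```bash
python3 - <<'E'
from h import *
print(monitor.read_state()["tool_pos"])
im,m=shot("wrist","pics/w4.png")
cv2.imwrite("pics/w4b.png",cv2.resize(im,(800,600),interpolation=cv2.INTER_CUBIC))
E
```

```text
[0.45402041 0.10021821 0.25001546]
```

View pics/w4b.png

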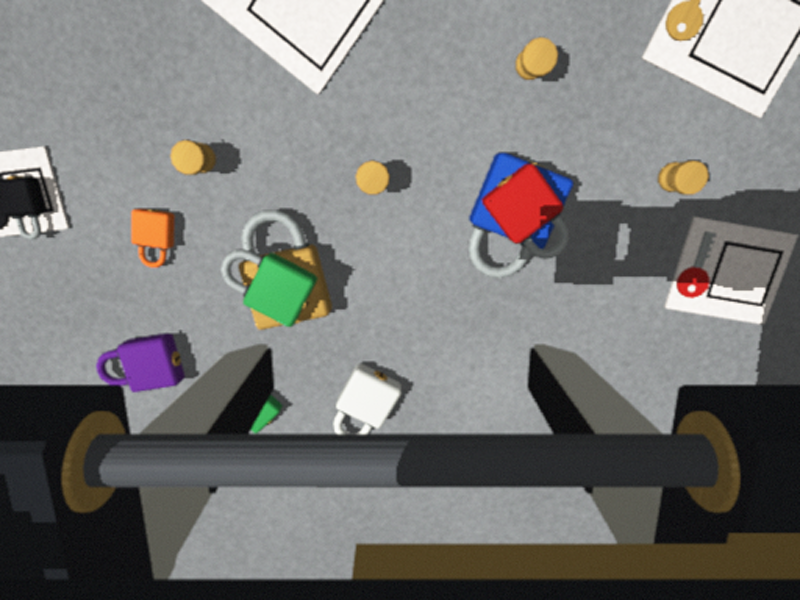

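The black padlock now sits on its card at (20,197). The red top is at (524,203) and the green top at (280,289).

```bash
cat >> h.py <<'E'
def colmask(hlo,hhi,box,smin=120,vmin=60):
    def f(im):
        h=cv2.cvtColor(im,cv2.COLOR_BGR2HSV); k=cv2.inRange(h,(hlo,smin,vmin),(hhi,255,255))
        if hlo==0: k|=cv2.inRange(h,(170,smin,vmin),(179,255,255))
        z=np.zeros_like(k); a,b,c,d=[int(i*.64) for i in box]; z[b:d,a:c]=k[b:d,a:c]; return z
    return f
E
python3 - <<'E'
from h import *
f="pics/w4.png"
seg(f,"red",.044,col=colmask(0,6,(450,140,600,270)))
seg(f,"green",.044,col=colmask(50,75,(230,230,330,340)))
m=load(f); quad(m,[(525,165),(564,205),(523,242),(484,203)],.044)
quad(m,[(305,325),(245,292),(264,253),(315,284)],.044)
E
```

```text
red c 0.497 0.0089 size 45.1 45.5 w-axis yaw mod 90 38.7
green c 0.4311 0.1948 size 43.5 47.7 w-axis yaw mod 90 60.8
[0.4967 0.008 ] AB yaw -133.1 AD yaw 133.8 len 0.0424 0.0398
[0.4313 0.1921] AB yaw 58.3 AD yaw -22.3 len 0.049 0.0348
```

Call:
arm_command:
  deltas:
    - [[0.7,-1.53,-2.5,0,0,6.45],[0.7,-1.53,-2.5,0,0,6.45],[0.7,-1.53,-2.5,0,0,6.45],[0.7,-1.53,-2.5,0,0,6.45],[0.7,-1.53,-2.5,0,0,6.45],[0.7,-1.53,-2.5,0,0,6.45],[0,0,-2.5,0,0,0],[0,0,-2,0,0,0],[0,0,-1.5,0,0,0],[0,0,-1,0,0,0],[0,0,0,0,0,0],[0,0,0,0,0,0]]
  gripper: 0.6

```text
t: 9.65
tool_pos: [0.4957, 0.0086, 0.0298]
orientation: [-2.963, -1.042, 0.002]
force: [-0.6, -0.1, 0.5]
opening: 0.0746
gripper_force: 0.0
```

Call:
arm_command:
  deltas:
    - [[0,0,0,0,0,0],[0,0,0,0,0,0],[0,0,0,0,0,0],[0,0,0,0,0,0],[0,0,0,0,0,0],[0,0,0,0,0,0]]
  gripper: -1
  squeeze: 25

```text
t: 10.15
tool_pos: [0.4964, 0.0078, 0.0307]
orientation: [2.964, 1.04, 0.002]
force: [-0.9, 1.3, 3.5]
opening: 0.0459
gripper_force: 25.0
```

Call:
arm_command:
  deltas:
    - [[0,0,2,0,0,0],[0,0,4,0,0,0],[-0.775,-2.53,0,0,0,-6],[-0.775,-2.53,0,0,0,-6],[-0.775,-2.53,0,0,0,-6],[-0.775,-2.53,0,0,0,-6],[-0.775,-2.53,0,0,0,-6],[-0.775,-2.53,0,0,0,-6],[-0.775,-2.53,0,0,0,-6],[-0.775,-2.53,0,0,0,-6],[0,0,0,0,0,0],[0,0,0,0,0,0]]

```text
t: 11.15
tool_pos: [0.4332, -0.1954, 0.0898]
orientation: [-3.131, 0.258, 0.001]
force: [0.3, 0.6, -2.6]
opening: 0.0456
gripper_force: 25.0
```

Call:
arm_command:
  deltas:
    - [[0,0,-2.5,0,0,0],[0,0,-2.5,0,0,0],[0,0,-1.5,0,0,0],[0,0,-0.7,0,0,0],[0,0,0,0,0,0],[0,0,0,0,0,0]]

```text
t: 11.65
tool_pos: [0.4341, -0.1939, 0.0182]
orientation: [-3.131, 0.253, 0.001]
force: [0.0, -0.6, -1.7]
opening: 0.0458
gripper_force: 25.0
```

Call:
arm_command:
  deltas:
    - [[0,0,-0.4,0,0,0],[0,0,-0.3,0,0,0],[0,0,-0.2,0,0,0],[0,0,0,0,0,0],[0,0,0,0,0,0]]

```text
t: 12.07
tool_pos: [0.4345, -0.1948, 0.0096]
orientation: [3.131, -0.255, 0.002]
force: [1.0, 0.0, 0.8]
opening: 0.0457
gripper_force: 25.0
```

Call:
arm_command:
  deltas:
    - [[0,0,0,0,0,0],[0,0,0,0,0,0],[0,0,0,0,0,0],[0,0,0,0,0,0]]
  gripper: 0.4

```text
t: 12.4
tool_pos: [0.4339, -0.1946, 0.0091]
orientation: [3.131, -0.255, 0.0]
force: [0.3, 0.5, -0.9]
opening: 0.064
gripper_force: 0.0
```

Call:
arm_command:
  deltas:
    - [[0,0,2,0,0,0],[0,0,4,0,0,0],[0,3.9,1,0,0,7],[0,3.9,1,0,0,7],[0,3.9,1,0,0,7],[0,3.9,1,0,0,7],[0,3.9,0,0,0,7],[0,3.9,0,0,0,7],[0,3.9,0,0,0,7],[0,3.9,0,0,0,7],[-0.1,3.9,0,0,0,7],[-0.2,3.9,0,0,0,7]]
  gripper: 0.6

```text
t: 13.4
tool_pos: [0.4306, 0.1975, 0.1093]
orientation: [2.706, 1.595, 0.001]
force: [1.0, -0.1, -0.7]
opening: 0.0746
gripper_force: 0.0
```

Call:
arm_command:
  deltas:
    - [[0,0,0,0,0,0],[0,0,0,0,0,0],[0,0,0,0,0,0]]

```text
t: 13.65
tool_pos: [0.4307, 0.1953, 0.1088]
orientation: [2.711, 1.587, -0.001]
force: [0.0, 0.2, -0.7]
opening: 0.0744
gripper_force: 0.0
```

```bash
python3 - <<'E'
from h import *
im,m=shot("wrist","pics/w5.png")
u,v=w2p(m,(.431,.195,.044)).astype(int);print(u,v)
C=cv2.resize(im[v-70:v+70,u-100:u+100],(800,560),interpolation=cv2.INTER_CUBIC)
cv2.imwrite("pics/crop5.png",C)
seg("pics/w5.png","green",.044,col=colmask(50,75,(u/.64-90,v/.64-90,u/.64+90,v/.64+90)))
E
```

```text
255 201
green c 0.4297 0.1984 size 44.7 44.8 w-axis yaw mod 90 60.7
```

View pics/crop5.png

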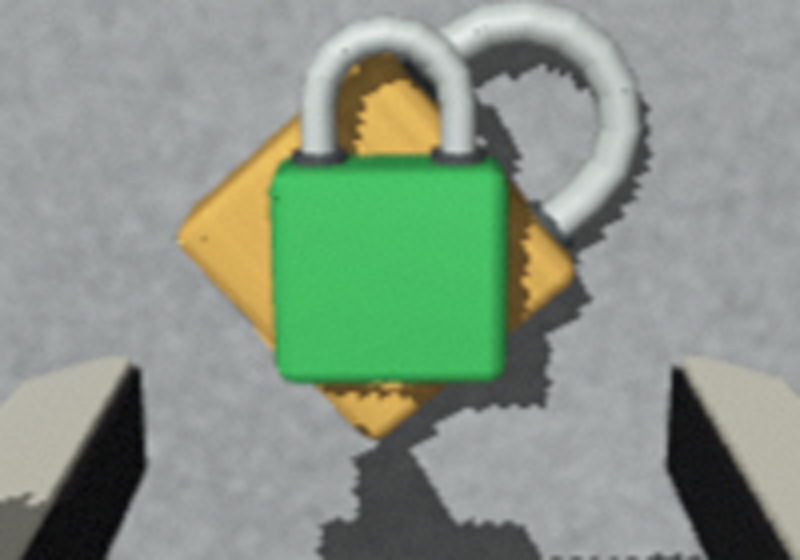

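Green lies square between the fingers, with its case spanning columns 272–505 of the crop.

Call:
arm_command:
  deltas:
    - [[0,0.15,-2,0,0,0],[0,0,-2,0,0,0],[0,0,-2,0,0,0],[0,0,-1.3,0,0,0],[0,0,-0.5,0,0,0],[0,0,0,0,0,0],[0,0,0,0,0,0]]

```text
t: 14.28
tool_pos: [0.4314, 0.1962, 0.0315]
orientation: [2.713, 1.584, 0.0]
force: [0.3, -0.1, -0.3]
opening: 0.0742
gripper_force: 0.0
```

Call:
arm_command:
  deltas:
    - [[0,0,0,0,0,0],[0,0,0,0,0,0],[0,0,0,0,0,0],[0,0,0,0,0,0],[0,0,0,0,0,0],[0,0,0,0,0,0]]
  gripper: -1

```text
t: 14.78
tool_pos: [0.431, 0.1972, 0.0314]
orientation: [-2.711, -1.587, -0.001]
force: [-1.7, 0.2, 3.9]
opening: 0.0455
gripper_force: 25.0
```

Call:
arm_command:
  deltas:
    - [[0,0,2,0,0,0],[0,0,4,0,0,0],[0,0,3,0,0,0],[0.49,-2,0,0,0,-6.18],[0.49,-3.8,0,0,0,-6.18],[0.49,-3.8,0,0,0,-6.18],[0.49,-3.8,0,0,0,-6.18],[0.49,-3.8,0,0,0,-6.18],[0.49,-3.8,0,0,0,-6.18],[0.49,-3.8,0,0,0,-6.18],[0.49,-3.8,0,0,0,-6.18],[0.49,-3.8,0,0,0,-6.18]]

```text
t: 15.78
tool_pos: [0.4746, -0.1289, 0.1208]
orientation: [-3.139, -0.131, 0.0]
force: [0.3, -0.2, -0.8]
opening: 0.0456
gripper_force: 25.0
```

Call:
arm_command:
  deltas:
    - [[0.49,-3.8,0,0,0,-6.18],[0.49,-3.8,0,0,0,-6.18],[0.49,-3.8,0,0,0,-6.18],[0.49,-3.8,0,0,0,-6.18],[0.49,-3.8,0,0,0,-6.18],[0.49,-3.8,0,0,0,-6.18],[0,0,0,0,0,0],[0,0,0,0,0,0],[0,0,0,0,0,0]]

```text
t: 16.53
tool_pos: [0.5039, -0.3546, 0.1201]
orientation: [-3.019, 0.865, 0.002]
force: [1.1, -0.0, -2.3]
opening: 0.0456
gripper_force: 25.0
```

Call:
arm_command:
  deltas:
    - [[0.25,-1.9,0,0,0,0],[0.25,-1.8,0,0,0,0],[0,0,-2.5,0,0,0],[0,0,-3,0,0,0],[0,0,-2.5,0,0,0],[0,0,-1.5,0,0,0],[0,0,-0.7,0,0,0],[0,0,0,0,0,0],[0,0,0,0,0,0]]

```text
t: 17.28
tool_pos: [0.51, -0.3919, 0.0201]
orientation: [3.02, -0.865, 0.001]
force: [-0.8, -0.2, -0.6]
opening: 0.0459
gripper_force: 25.0
```

Call:
arm_command:
  deltas:
    - [[0,0,-0.4,0,0,0],[0,0,-0.3,0,0,0],[0,0,-0.1,0,0,0],[0,0,0,0,0,0],[0,0,0,0,0,0]]

```text
t: 17.7
tool_pos: [0.5095, -0.3922, 0.0114]
orientation: [3.02, -0.866, 0.001]
force: [-0.8, 0.4, -2.6]
opening: 0.0461
gripper_force: 25.0
```

Call:
arm_command:
  deltas:
    - [[0,0,0,0,0,0],[0,0,0,0,0,0],[0,0,0,0,0,0],[0,0,0,0,0,0]]
  gripper: 0.4

```text
t: 18.03
tool_pos: [0.5096, -0.3922, 0.0114]
orientation: [3.02, -0.866, 0.001]
force: [0.4, -0.6, 0.1]
opening: 0.0639
gripper_force: 0.0
```

Call:
arm_command:
  deltas:
    - [[0,0,2,0,0,0],[0,0,4,0,0,0],[0,0,4,0,0,0],[-0.4,3,2.2,0,0,2.5],[-0.4,3.5,2,0,0,2.5],[-0.4,3.5,2,0,0,2.5],[-0.4,3.5,2,0,0,2.5],[-0.4,3.5,2,0,0,2.5],[-0.4,3.5,2,0,0,2.5],[-0.4,3.5,2,0,0,2.5],[-0.4,3.5,0,0,0,2.5],[-0.4,3.5,0,0,0,2.5]]
  gripper: 1

```text
t: 19.03
tool_pos: [0.4739, -0.0808, 0.2554]
orientation: [3.13, -0.257, 0.007]
force: [0.6, 0.0, -0.8]
opening: 0.0931
gripper_force: 0.0
```

Call:
arm_command:
  deltas:
    - [[-0.4,3.6,0,0,0,2.5],[-0.4,3.6,0,0,0,2.5],[-0.4,3.6,0,0,0,2.5],[-0.4,3.6,0,0,0,2],[0,3.6,0,0,0,0],[0,0,0,0,0,0],[0,0,0,0,0,0],[0,0,0,0,0,0]]

```text
t: 19.7
tool_pos: [0.4574, 0.0978, 0.2531]
orientation: [3.141, 0.001, 0.0]
force: [-0.6, 0.6, -0.2]
opening: 0.0931
gripper_force: 0.0
```

```bash
python3 - <<'E'
from h import *
print(monitor.read_state()["tool_pos"])
im,m=shot("wrist","pics/w6.png")
cv2.imwrite("pics/w6b.png",cv2.resize(im,(800,600),interpolation=cv2.INTER_CUBIC))
def box(x,y,z,r=75):
    u,v=w2p(m,(x,y,z))/.64; return (max(u-r,0),max(v-r,0),u+r,min(v+r,385/.64))
seg("pics/w6.png","brass",.024,col=colmask(14,28,box(.427,.195,.024),100))
seg("pics/w6.png","blue",.024,col=colmask(100,125,box(.5,.01,.024),100))
E
```

```text
[0.45741427 0.09777711 0.25314604]
brass c 0.4272 0.1946 size 61.7 66.0 w-axis yaw mod 90 12.2
blue c 0.4972 0.0063 size 65.8 60.1 w-axis yaw mod 90 69.3
```

View pics/w6b.png

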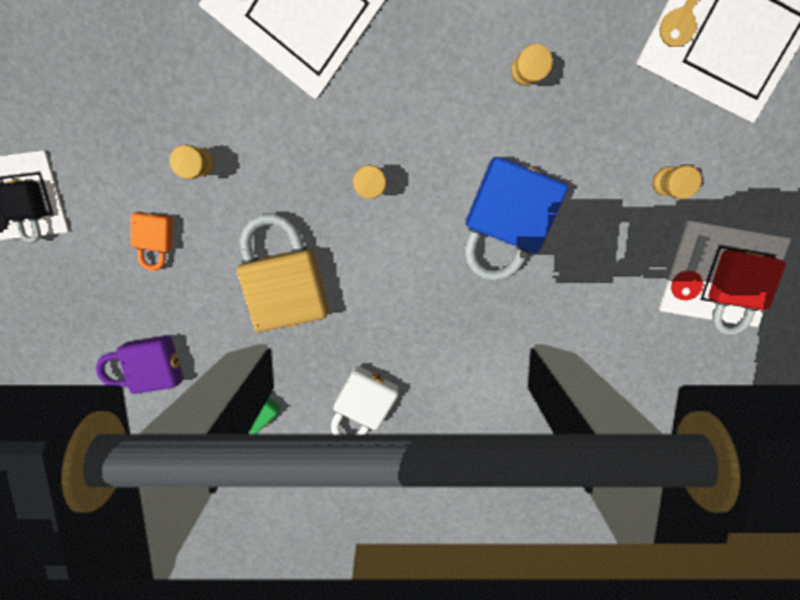

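Red is on its card, and both large padlocks are clear: brass at (280,290) and blue at (517,203).

Call:
arm_command:
  deltas:
    - [[0.66,-1.525,-2.5,0,0,-3.45],[0.66,-1.525,-2.5,0,0,-3.45],[0.66,-1.525,-2.5,0,0,-3.45],[0.66,-1.525,-2.5,0,0,-3.45],[0.66,-1.525,-2.5,0,0,-3.45],[0.66,-1.525,-2.5,0,0,-3.45],[0,0,-1,0,0,0],[0,0,-2,0,0,0],[0,0,-2,0,0,0],[0,0,0,0,0,0],[0,0,0,0,0,0]]

```text
t: 20.67
tool_pos: [0.4959, 0.0059, 0.0525]
orientation: [3.09, -0.566, -0.004]
force: [0.3, -0.3, 0.2]
opening: 0.0933
gripper_force: 0.0
```

Call:
arm_command:
  deltas:
    - [[0,0,-2,0,0,0],[0,0,-1.5,0,0,0],[0,0,-0.9,0,0,0],[0,0,0,0,0,0],[0,0,0,0,0,0]]

```text
t: 21.08
tool_pos: [0.4974, 0.0064, 0.0099]
orientation: [-3.09, 0.565, -0.001]
force: [0.2, -0.3, -0.6]
opening: 0.093
gripper_force: 0.0
```

Call:
arm_command:
  deltas:
    - [[0,0,0,0,0,0],[0,0,0,0,0,0],[0,0,0,0,0,0],[0,0,0,0,0,0],[0,0,0,0,0,0],[0,0,0,0,0,0]]
  gripper: -1
  squeeze: 40

```text
t: 21.58
tool_pos: [0.4973, 0.0061, 0.0095]
orientation: [3.09, -0.564, 0.001]
force: [-1.3, -2.6, 5.7]
opening: 0.0635
gripper_force: 40.0
```

Call:
arm_command:
  deltas:
    - [[0,0,1,0,0,0],[0,0,3,0,0,0],[0,0,4,0,0,0],[2.07,2.33,0,0,0,-2.46],[2.07,2.33,0,0,0,-2.46],[2.07,2.33,0,0,0,-2.46],[2.07,2.33,0,0,0,-2.46],[2.07,2.33,0,0,0,-2.46],[2.07,2.33,0,0,0,-2.46],[2.07,2.33,0,0,0,-2.46],[0,0,0,0,0,0],[0,0,0,0,0,0]]

```text
t: 22.58
tool_pos: [0.6414, 0.171, 0.0878]
orientation: [2.971, -1.018, -0.003]
force: [-0.6, -0.1, -4.2]
opening: 0.0636
gripper_force: 40.0
```

Call:
arm_command:
  deltas:
    - [[0,0,-2,0,0,0],[0,0,-2.5,0,0,0],[0,0,-1.5,0,0,0],[0,0,-0.7,0,0,0],[0,0,0,0,0,0],[0,0,0,0,0,0]]

```text
t: 23.08
tool_pos: [0.6416, 0.1692, 0.0222]
orientation: [2.971, -1.021, -0.001]
force: [-0.3, 0.3, -3.1]
opening: 0.0636
gripper_force: 40.0
```

Call:
arm_command:
  deltas:
    - [[0,0,-0.4,0,0,0],[0,0,-0.3,0,0,0],[0,0,-0.2,0,0,0],[0,0,-0.1,0,0,0],[0,0,0,0,0,0],[0,0,0,0,0,0]]

```text
t: 23.58
tool_pos: [0.6422, 0.1696, 0.0126]
orientation: [-2.971, 1.021, -0.001]
force: [-0.9, -0.5, -0.3]
opening: 0.0633
gripper_force: 40.0
```

Call:
arm_command:
  deltas:
    - [[0,0,0,0,0,0],[0,0,0,0,0,0],[0,0,0,0,0,0],[0,0,0,0,0,0]]
  gripper: 0.85

```text
t: 23.92
tool_pos: [0.6422, 0.1696, 0.0124]
orientation: [-2.971, 1.021, -0.001]
force: [-0.0, -0.2, 0.6]
opening: 0.084
gripper_force: 0.0
```

Call:
arm_command:
  deltas:
    - [[0,0,2,0,0,0],[0,0,3,0,0,0],[0,0,3,0,0,0],[-2.69,0.31,0,0,0,6.26],[-2.69,0.31,0,0,0,6.26],[-2.69,0.31,0,0,0,6.26],[-2.69,0.31,0,0,0,6.26],[-2.69,0.31,0,0,0,6.26],[-2.69,0.31,0,0,0,6.26],[-2.69,0.31,0,0,0,6.26],[-2.69,0.31,0,0,0,6.26],[0,0,0,0,0,0]]
  gripper: 1

```text
t: 24.92
tool_pos: [0.4222, 0.1947, 0.091]
orientation: [-3.123, -0.345, 0.006]
force: [0.2, -0.2, -0.4]
opening: 0.0929
gripper_force: 0.0
```

Call:
arm_command:
  deltas:
    - [[0,0,0,0,0,0],[0,0,0,0,0,0],[0,0,-2,0,0,0],[0,0,-2,0,0,0],[0,0,0,0,0,0],[0,0,0,0,0,0]]

```text
t: 25.42
tool_pos: [0.4265, 0.1939, 0.0513]
orientation: [3.124, 0.33, -0.004]
force: [0.9, 0.4, 0.2]
opening: 0.0929
gripper_force: 0.0
```

Call:
arm_command:
  deltas:
    - [[0,0.1,-1.8,0,0,0],[0,0,-1.5,0,0,0],[0,0,-0.9,0,0,0],[0,0,0,0,0,0],[0,0,0,0,0,0]]

```text
t: 25.83
tool_pos: [0.4271, 0.1954, 0.0106]
orientation: [3.124, 0.332, -0.0]
force: [0.4, 0.3, 0.5]
opening: 0.093
gripper_force: 0.0
```

Call:
arm_command:
  deltas:
    - [[0,0,0,0,0,0],[0,0,0,0,0,0],[0,0,0,0,0,0],[0,0,0,0,0,0],[0,0,0,0,0,0],[0,0,0,0,0,0]]
  gripper: -1

```text
t: 26.33
tool_pos: [0.4271, 0.1958, 0.0106]
orientation: [-3.123, -0.332, -0.001]
force: [-1.3, 2.4, 3.6]
opening: 0.0639
gripper_force: 40.0
```

Call:
arm_command:
  deltas:
    - [[0,0,1,0,0,0],[0,0,3,0,0,0],[0,0,4,0,0,0],[1.77,-3.28,0,0,0,-3.27],[1.77,-3.28,0,0,0,-3.27],[1.77,-3.28,0,0,0,-3.27],[1.77,-3.28,0,0,0,-3.27],[1.77,-3.28,0,0,0,-3.27],[1.77,-3.28,0,0,0,-3.27],[1.77,-3.28,0,0,0,-3.27],[1.77,-3.28,0,0,0,-3.27],[1.77,-3.28,0,0,0,-3.27]]

```text
t: 27.33
tool_pos: [0.5858, -0.1016, 0.0898]
orientation: [3.105, -0.477, -0.002]
force: [0.4, -0.4, -4.0]
opening: 0.0638
gripper_force: 40.0
```

Call:
arm_command:
  deltas:
    - [[1.77,-3.28,0,0,0,-3.27],[1.77,-3.28,0,0,0,-3.27],[0,0,0,0,0,0],[0,0,0,0,0,0],[0,0,-2,0,0,0],[0,0,-2.5,0,0,0],[0,0,-1.5,0,0,0],[0,0,-0.7,0,0,0],[0,0,0,0,0,0],[0,0,0,0,0,0]]

```text
t: 28.17
tool_pos: [0.6211, -0.1648, 0.0232]
orientation: [-3.074, 0.647, 0.001]
force: [-0.3, 0.4, -3.7]
opening: 0.0632
gripper_force: 40.0
```

Call:
arm_command:
  deltas:
    - [[0,0,-0.4,0,0,0],[0,0,-0.3,0,0,0],[0,0,-0.2,0,0,0],[0,0,-0.1,0,0,0],[0,0,0,0,0,0],[0,0,0,0,0,0]]

```text
t: 28.67
tool_pos: [0.6217, -0.1655, 0.0136]
orientation: [3.074, -0.648, 0.001]
force: [-1.2, 1.4, -0.2]
opening: 0.0639
gripper_force: 40.0
```

Call:
arm_command:
  deltas:
    - [[0,0,0,0,0,0],[0,0,0,0,0,0],[0,0,0,0,0,0],[0,0,0,0,0,0]]
  gripper: 0.85

```text
t: 29.0
tool_pos: [0.6217, -0.1655, 0.0134]
orientation: [3.074, -0.648, 0.001]
force: [-0.9, -0.1, -0.0]
opening: 0.0837
gripper_force: 0.0
```

Call:
arm_command:
  deltas:
    - [[0,0,2,0,0,0],[0,0,4,0,0,0],[0,0,4,0,0,0],[-2,0,3,0,0,3.4],[-2,0,3,0,0,3.4],[-2,0,3,0,0,3.4],[-2,0,3,0,0,3.4],[-2,0,2,0,0,3.4],[-2,0,0,0,0,3.4],[-2,0,0,0,0,3.4],[0,0,0,0,0,0],[0,0,0,0,0,0]]

```text
t: 30.0
tool_pos: [0.4812, -0.1656, 0.2536]
orientation: [3.141, -0.003, 0.002]
force: [0.0, -0.6, -0.8]
opening: 0.0861
gripper_force: 0.0
```

```bash
python3 - <<'E'
from h import *
print(monitor.read_state()["tool_pos"])
im,m=shot("wrist","pics/w7.png")
cv2.imwrite("pics/w7b.png",cv2.resize(im,(800,600),interpolation=cv2.INTER_CUBIC))
t,_=shot("top","pics/t7.png")
cv2.imwrite("pics/t7b.png",cv2.resize(t[90:235,100:420],(800,362),interpolation=cv2.INTER_CUBIC))
def box(x,y,z,r=65):
    u,v=w2p(m,(x,y,z))/.64; return (max(u-r,0),max(v-r,0),u+r,min(v+r,385/.64))
seg("pics/w7.png","brass",.027,col=colmask(14,28,box(.622,-.165,.02),100))
seg("pics/w7.png","red",.023,col=colmask(0,6,box(.434,-.2,.02),100))
seg("pics/w7.png","green",.023,col=colmask(50,75,box(.509,-.392,.02),100))
E
```

```text
[ 0.48117575 -0.16558858  0.25358324]
brass c 0.6189 -0.1646 size 62.8 61.1 w-axis yaw mod 90 66.4
red c 0.4373 -0.1938 size 46.8 47.1 w-axis yaw mod 90 81.0
green c 0.5095 -0.3861 size 50.5 44.6 w-axis yaw mod 90 57.6
```

View pics/w7b.png

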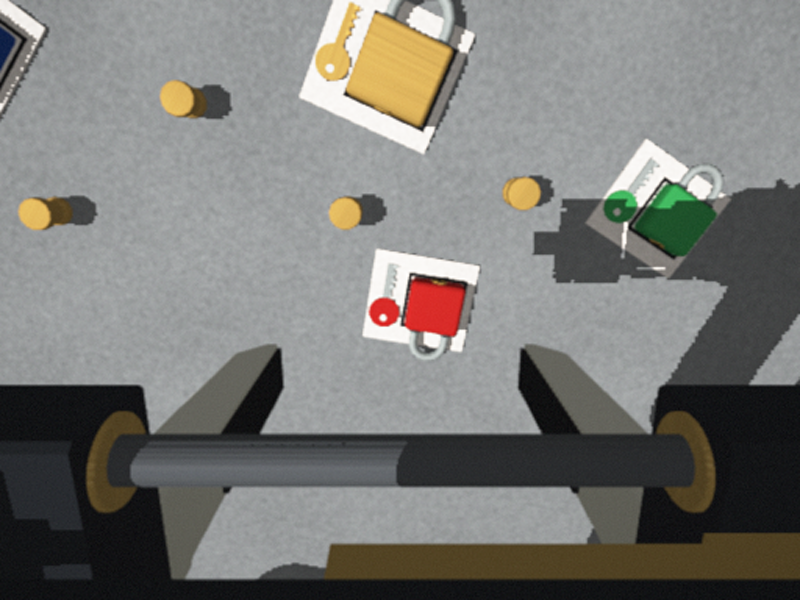

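View pics/t7b.png

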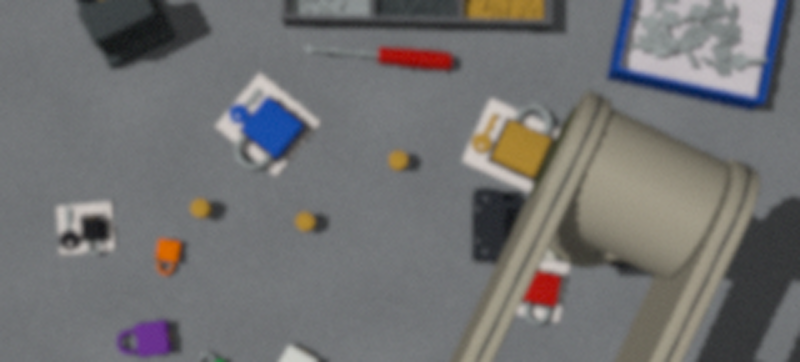

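```bash
python3 - <<'E'
from h import *
f="pics/t7.png"; m=load(f)
def bb(x,y,z,r): u,v=w2p(m,(x,y,z))/.64; return (u-r,v-r,u+r,v+r)
seg(f,"blue",.027,col=colmask(100,125,bb(.638,.165,.027,28),120))
def dark(im):
    a,b,c,d=[int(i*.64) for i in bb(.5036,.4084,.019,14)]; z=np.zeros(im.shape[:2],np.uint8)
    z[b:d,a:c]=(im[b:d,a:c].max(2)<75)*255; return z
seg(f,"black",.019,col=dark)
E
```

```text
blue c 0.6448 0.1785 size 90.0 58.7 w-axis yaw mod 90 53.3
black c 0.4962 0.4031 size 30.1 30.0 w-axis yaw mod 90 2.3
```

Brass, red and green sit squarely. I'll check black and blue with a closer wrist view.

Call:
arm_command:
  deltas:
    - [[0,4,0,0,0,0],[0,4,0,0,0,0],[0,4,0,0,0,0],[0,4,0,0,0,0],[0,4,0,0,0,0],[0,4,0,0,0,0],[0,4,0,0,0,0],[0,4,0,0,0,0],[0,4,0,0,0,0],[0,4,0,0,0,0],[0,4,0,0,0,0],[0,4,0,0,0,0]]

```text
t: 31.1
tool_pos: [0.4813, 0.3174, 0.2524]
orientation: [3.141, -0.001, -0.001]
force: [1.1, -1.5, 0.0]
opening: 0.0863
gripper_force: 0.0
```

Call:
arm_command:
  deltas:
    - [[0,0,0,0,0,0],[0,0,0,0,0,0],[0,0,0,0,0,0]]

```text
t: 31.35
tool_pos: [0.4814, 0.3148, 0.2522]
orientation: [3.141, 0.001, -0.002]
force: [-0.1, -0.3, -0.3]
opening: 0.0859
gripper_force: 0.0
```

```bash
python3 - <<'E'
from h import *
f="pics/w8.png";im,m=shot("wrist",f)
u,v=w2p(m,(.5036,.4084,.003)).astype(int);print(u,v)
A=cv2.resize(im[v-40:v+40,u-40:u+40],(400,400),interpolation=cv2.INTER_CUBIC)
u2,v2=w2p(m,(.64,.168,.003)).astype(int);a,b=max(v2-60,0),max(u2-60,0);print(b,a)
B=cv2.resize(im[a:a+120,b:b+120],(400,400),interpolation=cv2.INTER_CUBIC)
cv2.imwrite("pics/c8.png",np.hstack([A,B]))
E
```

```text
184 143
318 0
```

View pics/c8.png

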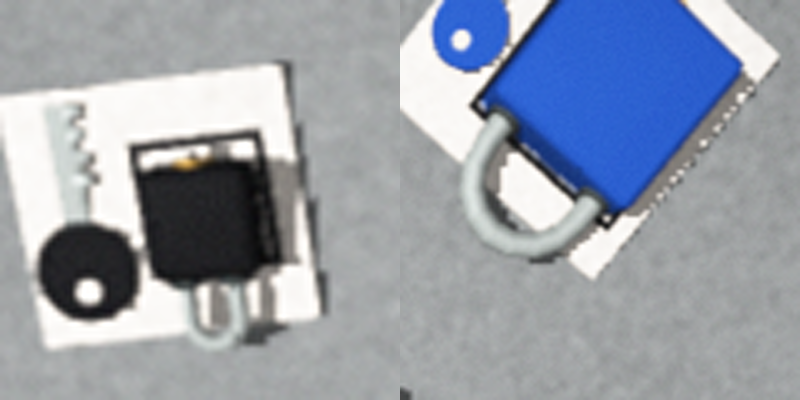

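```bash
python3 - <<'E'
from h import *
m=load("pics/w8.png")
quad(m,[(140,172),(254,163),(264,272),(155,282)],.019,.2,(144,103))
P=[p2w(m,144+u*.2,103+v*.2,.003)[:2] for u,v in [(132,145),(258,132),(280,262)]]
print((P[0]+P[2])/2,P)
E
```

```text
[0.5003 0.4051] AB yaw -85.1 AD yaw -176.8 len 0.0285 0.0278
[0.50302777 0.40748648] [array([0.51833738, 0.42604372]), array([0.52170713, 0.3930981 ]), array([0.48771816, 0.38892924])]
```

```bash
python3 -c "
from plant import ticket
print(ticket.close_job())"
```

```text
the job is handed in; nothing more can be done
None
```

All five padlocks were set down gently on the cards of their own colour with shackles along the keys, and the job was handed in at about 31 s; the last pictures showed all within a few mm of their outlines (blue judged by eye only), and the hand-in returned no verdict.

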